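Put the sharpening stone away and click its slide-top case shut

ROBOT

A 6-joint arm with a two-finger parallel gripper is mounted at the origin on the work surface. World frame = base frame: x ahead of the robot, y to its left, z up, the work surface at z = 0. Lengths are in m, angles in rad, forces in N, time in s.
With the tool pointing down it reaches from about 0.35 to 0.875 m from the base axis. Payload 15.5 kg.
Tool frame: the origin (TCP) lies at the very end of the fingers, on their centre line; the grasp point (between the pads) lies behind it (env.hold_point_z is the z of the grasp point in the tool frame, in m); z points along the fingers, y is the direction in which the jaws open and shut (so a half turn about z gives the same grasp; the last joint's range is limited). The gripper opens to 85 mm and grips with 20 to 120 N. Pads are 22 mm wide; open, the fingers measure 114 mm over their backs; the gripper's body (76 mm by 85 mm) begins 54 mm behind the grasp point. The pads swing forward as they close: fully open they stand 13 mm farther back than shut.
Start: joints at [-1.256, 0.494, 1.345, -0, 1.302, -0.096], TCP at [0.249, -0.573, 0.231] pointing down, gripper open.
Joint ranges: [-2.91, 2.91], [-0.82, 2.16], [0.22, 2.67], [-1.22, 4.37], [0.12, 2.79], [-3.08, 3.08]. Speed limits (rad/s): [1.89, 1.89, 2.57, 3.01, 3.01, 3.01].

INTERFACE

Orientations are given as a unit quaternion [x, y, z, w].
In Python, from plant import env gives the robot as it stands.
- The arm moves only by the tool step_arm, never from a script. Its argument "steps" is a list of rows, each an object with "claw": the closure in counts, from 0 (fully open) to 255 (shut); "linear": the shift along the tool's x, y, z in m, a list of three; "spin": the turn about the tool's z in degrees. A call has 1 to 10 rows; each row shifts and turns the pose as measured when the row begins, along the tool's axes as they then stand; what a row does not reach is not made up. A row lasts 1/10 s, in which the tool goes at most 50 mm and 8.59 degrees, less where a joint would pass 70% of its speed; a pose out of reach is approached as far as the arm can. A call with a gripper value outside its range is refused whole. The fingers move at their own pace and stop on an object; "force" is the grip in N (left out, the last holds). Time passes only in rows, so rows that do not move let the fingers close. It gives the time, the measured TCP pose, the force and the opening at its end, in the units of the state.
- env.read_state(): the state, without advancing time (a new reading comes with each control period).
- env.capture(name): name is "scene" or "top" or "wrist"; returns a dict with "color" (420x560x3 uint8, red, green, blue), "z_map" (420x560 float32, m along the optical axis (not along the pixel's ray), 0 where there is no reading), "fx", "fy", "cx", "cy" (pixels), "k1" (the pictures are not rectified: a ray, as slopes to the right and down, at radius r is drawn at 1 + k1 r^2 times it, then the intrinsics apply), "R" (3x3) and "t" (3): a world point X has camera coordinates R X + t. Camera axes: x right, y down, z forward; pixel columns grow to the right and rows downward; lengths in m; the calibration is good to about 2 mm. A picture is of the moment at which its call begins.
- env.job_done(): hands the job in, once; it reports no verdict.
Trained networks look in the newest picture that a camera, given by its name, has taken for a name from the list of things; names that differ only in an ending like _2 or _b are one class to them, and where a whole thing is asked for, a point or a joint stands for the part that bears it (a point fixed in the world has none). Each returns a list of dicts, best first, with "confidence" (0 to 1); they miss things now and then, are a little off and sometimes report something else, mostly with a low value. They report only what shows in the picture. A call takes as long as a camera call. They do not tell look-alikes from the thing itself.
- env.silhouettes(query, camera): "mask" (420x560 bool, what is visible of it) and "extent" ([left, top, width, height] in pixels, round what is visible of it).
- env.place_of(query, camera): "at" ([column, row] in pixels: a listed point, or the origin of a listed thing).
The state is a dict: "time_s": time; "joints": joint angles; "qd": joint speeds; "effort": joint torques, N m; "position": TCP position; "tcp_rot": TCP orientation; "contact_force": force on the tool from outside, world axes, zero at the start; "wrist_torque": the same for the moment, N m; "grip_width": finger opening in m.
Only numpy, scipy, OpenCV 4.12 (cv2) and the standard library are available. Lean on these libraries where they do the work, as an engineer would, in place of code of your own. Each camera call takes 0.05 s, during which the arm holds its last target.

TASK

Put the loose sharpening stone back flat in the empty well of its slide-top case. Then slide the lid shut, over the springy ridge and on until it meets the hidden rubber stop; lean on the stop with about 13 N for half a second to be sure it is home, never with more than 17 N, and let go. Leave the jar, the screwdriver and the red carton alone.

Things in the scene. Friction and masses are not known exactly. Their poses are not given: they have to be found in the camera images.
- case: Brown wooden case, 238 mm long (x) by 131 (y) by 47.5 high (z up), screwed to the bench. The lid closes towards its +x. Origin on the bench, on the centre line, 105 mm from the open entrance end, 133 mm from the far end. The lid slides on ledges at z 34 mm, under side lips (z 42.5 to 47.5) that cover all but the middle 103 mm; play 1.5 mm each way sideways and in height.
- case_well (a point): Centre of the floor of the empty felt-lined well, x 35, z 6 mm in the case. The well is 46 mm (case x) by 97 mm (case y) inside dividers 6 mm high; the stone lies with its long side along the case's y. Between the drawn-back lid's edge and the ridge only some 95 mm (case x) is open: keep the fingers under 50 mm open there. Other wells hold fixed stones.
- case_ridge (a point): Crest of the brass sprung ridge bar (60 mm across, 45-degree flanks) at x 78, z 37 mm in the case, 3 mm above the ledges. The lid's leading edge meets it at about x 75 and must be forced over it (some 7 to 20 N along x, then it suddenly gives); it springs up into a slot in the lid's underside once the leading edge is past about x 87.
- stone_center (a point): Centre of the loose sharpening stone, a block 24 mm (its x) by 80 (its y) by 22 high, blue below and white above, about 100 g, lying flat on the bench. The point's axes are the stone's. It swaps places with the jar from run to run.
- lid_tab (a point): Centre of the lid's red thumb bar, 12 mm (lid x, the closing direction) by 50 (y) by 22 high; axes are the lid's. The lid is a loose pale wood plate 190 x 116 x 7.5 mm, 110 to 220 g, already started in the grooves. Its upper face is 11 mm below this point, its leading edge 165 mm ahead. Drawn back, this point is 174 to 189 mm behind the case's origin in x; shut, 53 to 77 mm behind.
- bumper: Rubber stop inside the far end of the case, under the end cap. This point is only its fixed housing, x 124, z 37 mm in the case. The rubber face is set differently each time and must be found by feel: the lid's leading edge meets it somewhere between x 89 and 109 mm in the case, after the ridge has clicked. It yields 1 mm per 7 N. The waxed grooves drag 1 to 3 N.
- jar: Small closed glass jar with brass cap, 60 mm across, 75 high; origin at the centre of its underside. To be left alone.
- driver: Screwdriver lying on the bench, beyond the case. To be left alone.
- carton: Red carton 60 by 90 by 40 mm; origin at the centre of its underside. To be left alone.
There are look-alikes about, which are no part of the job. Leave any orange look-alike of the part that bears lid_tab alone.

How it is judged:
By the outcome, as a careful person would: the job done as asked, in the order asked, and still so for the second after the job is handed in, with the robot touching nothing.
It also fails if it takes over 72 s, if anything falls off the work surface, if the arm or the gripper's body presses on something with over 40 N, if the wrist force passes 120 N, or if a joint passes its speed limit or range.

## Working session

There is one attempt and no reset: what is moved stays moved. The work goes in short steps, Python scripts to look and compute and a tool call to move; the robot and the scene stay as the last step left them, time stands still between calls to the robot, and variables do not carry over. Pictures are saved under pics/ and viewed, and the job is handed in when it is done.

Besides the shell and the picture viewer there is one more tool, called after "Call:" in YAML: its name, and indented under it one key for each argument. step_arm: Moves the arm, as the interface text tells. Its arguments: {"type":"object","properties":{"steps":{"type":"array"},"force":{"type":"number"}},"required":["steps"]}

```bash
ls; mkdir -p pics; cat > h.py <<'E'
import numpy as np, cv2, json
from plant import env
from scipy.spatial.transform import Rotation as Rot
def shot(cam,fn=None):
    c=env.capture(cam)
    if fn: cv2.imwrite('pics/'+fn,c['color'][:,:,::-1])
    return c
def grid(c):
    # world points per pixel
    K=np.array([[c['fx'],0,c['cx']],[0,c['fy'],c['cy']],[0,0,1.]])
    h,w=c['z_map'].shape
    u,v=np.meshgrid(np.arange(w),np.arange(h))
    p=cv2.undistortPoints(np.stack([u,v],-1).reshape(-1,1,2).astype(np.float64),K,np.array([c['k1'],0,0,0.])).reshape(h,w,2)
    ray=np.dstack([p,np.ones((h,w))])
    X=(ray*c['z_map'][...,None]-np.array(c['t']))@np.array(c['R'])
    return X,ray
def onplane(c,ray,u,v,z):
    R=np.array(c['R']);t=np.array(c['t'])
    r=ray[int(round(v)),int(round(u))]@R; o=-R.T@t
    return o+r*(z-o[2])/r[2]
E
python3 - <<'E'
from h import *
print(env.hold_point_z, env.read_state())
for n in ['scene','top','wrist']:
    c=shot(n,n+'0.png')
    X,ray=grid(c)
    print(n,-np.array(c['R']).T@c['t'])
    for q in ['case','case_well','case_ridge','stone_center','lid_tab','bumper','jar','driver','carton']:
        for d in env.place_of(q,n)[:3]:
            u,v=d['at'];
            ui,vi=int(round(u)),int(round(v))
            print(q,round(d['confidence'],2),np.round([u,v],0),np.round(X[vi,ui],3) if 0<=ui<560 and 0<=vi<420 else '')
E
```

```text
pics
-0.0187 {'time_s': 0.0, 'joints': array([-1.25649042e+00,  4.94168704e-01,  1.34614277e+00,  2.01500955e-05,
        1.30249675e+00, -9.55181969e-02]), 'qd': array([-1.81340139e-03, -1.07014334e-03, -9.63266371e-05, -1.91989757e-03,
       -1.24677930e-03, -7.99470953e-04]), 'effort': array([-4.22163372e-03, -8.82180476e+01, -3.83871067e+01, -5.43136030e-04,
        1.03022959e-02, -1.82672181e-05]), 'position': array([ 0.2489154 , -0.57289704,  0.23070531]), 'tcp_rot': array([ 9.79079248e-01,  2.03478393e-01, -5.67007459e-05, -6.05214566e-04]), 'contact_force': array([-0.48945564, -0.11171082,  0.62230723]), 'wrist_torque': array([0.00410955, 0.02259873, 0.02777473]), 'grip_width': 0.08531466063004998}
scene [1.25415998 0.11525102 0.59252977]
case 0.95 [293. 243.] [0.626 0.058 0.046]
case_well 0.64 [308. 242.] [0.57  0.085 0.005]
case_ridge 0.96 [331. 236.] [0.577 0.132 0.035]
stone_center 0.56 [146. 213.] [ 0.557 -0.284  0.022]
lid_tab 0.95 [196. 145.] [ 0.226 -0.275  0.024]
lid_tab 0.93 [374. 171.] [0.272 0.23  0.023]
lid_tab 0.72 [220. 199.] [ 0.523 -0.12   0.059]
jar 0.65 [
[... 240 characters left out ...]
15 0.95623978]
case 0.57 [265. 204.] [0.556 0.053 0.007]
case_well 0.57 [253. 200.] [0.564 0.08  0.007]
case_ridge 0.92 [229. 191.] [0.578 0.131 0.033]
case_ridge 0.44 [264. 207.] [0.55  0.055 0.005]
stone_center 0.78 [417. 211.] [ 0.547 -0.283  0.023]
lid_tab 0.95 [172. 333.] [0.275 0.238 0.027]
lid_tab 0.79 [418. 365.] [ 0.218 -0.278  0.027]
lid_tab 0.57 [345. 222.] [ 0.513 -0.117  0.058]
jar 0.55 [128. 224.] [0.495 0.332 0.073]
jar 0.54 [266. 208.] [0.547 0.05  0.007]
jar 0.34 [417. 214.] [ 0.54  -0.282  0.025]
driver 0.62 [328. 122.] [ 0.751 -0.086  0.01 ]
carton 0.57 [204. 120.] [0.736 0.193 0.039]
wrist [ 0.31817974 -0.54242807  0.37419251]
lid_tab 0.77 [23. 93.] [ 0.228 -0.286  0.03 ]
```

View pics/top0.png

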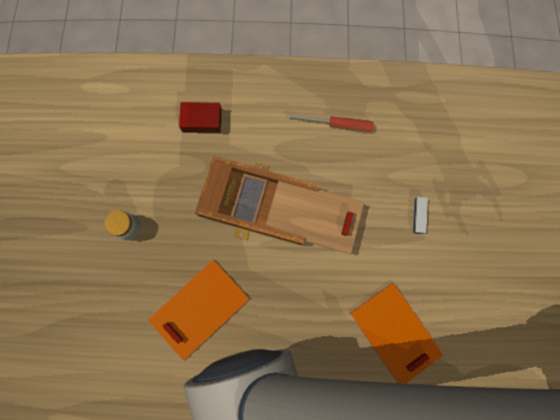

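View pics/scene0.png

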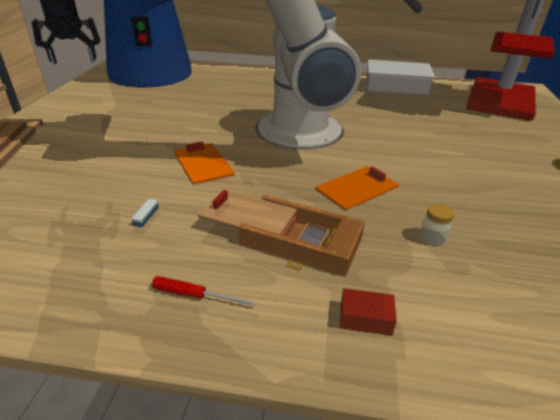

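The top view shows the case, with its lid tab at px (345,222) and its ridge at (229,191). The loose stone is at (417,211) and the jar is at (128,224). The two orange lids are decoys. Next I measure the poses.

```bash
python3 - <<'E'
from h import *
def ang(v): return np.degrees(np.arctan2(v[1],v[0]))
def rect(P):
    r=cv2.minAreaRect((P[:,:2]*1000).astype(np.float32)); b=cv2.boxPoints(r)
    e=b[1]-b[0],b[2]-b[1]; e=sorted(e,key=np.linalg.norm)
    return np.round(r[0],1),np.round([np.linalg.norm(x) for x in e],1),round(ang(e[1]),1),round(np.median(P[:,2]),4)
for n in ['top','scene']:
    c=shot(n); X,ray=grid(c)
    for q in ['stone_center','lid_tab','jar','driver','carton','case']:
        for d in env.silhouettes(q,n)[:3]:
            m=d['mask']; P=X[m]; 
            if q=='stone_center': P=P[P[:,2]>.016]
            if q=='lid_tab': P=P[P[:,2]>.052] if np.median(X[m][:,2])>.03 else P
            if q=='case': P=P[(P[:,2]>.036)]
            if len(P)>5: print(n,q,round(d['confidence'],2),d['extent'],rect(P))
    # red tab px by colour near
    col=c['color'].astype(int)
    red=(col[...,0]>1.8*col[...,1]+20)&(X[...,2]>.05)&(X[...,2]<.07)&(abs(X[...,0]-.515)<.06)&(abs(X[...,1]+.117)<.06)
    print('red',rect(X[red]),red.sum())
    lips=(X[...,2]>.044)&(X[...,2]<.052)&(abs(X[...,0]-.55)<.13)&(abs(X[...,1]-.06)<.17)
    print('lips',rect(X[lips]))
    im=c['color'][:,:,::-1].copy(); 
    u0,v0=(180,130) if n=='top' else (110,160)
    cv2.imwrite(f'pics/{n}_crop.png',cv2.resize(im[v0:v0+150,u0:u0+260],None,fx=3,fy=3,interpolation=cv2.INTER_CUBIC))
s=env.read_state(); print(Rot.from_quat(s['tcp_rot']).as_matrix().round(3))
E
```

```text
top stone_center 0.8 [412.0, 194.6, 15.5, 39.8] (array([ 452.8, -155.8]), array([ 75.2, 389.6], dtype=float32), np.float32(-57.5), np.float64(0.0212))
top lid_tab 0.79 [267.4, 180.3, 93.9, 71.6] (array([448.4, -60.2]), array([ 32.2, 222.3], dtype=float32), np.float32(-44.1), np.float64(0.0618))
top lid_tab 0.76 [148.3, 260.0, 100.2, 102.2] (array([342.9, 168.3]), array([129. , 258.4], dtype=float32), np.float32(-48.7), np.float64(0.0073))
top lid_tab 0.69 [350.4, 281.9, 90.2, 104.2] (array([ 331.5, -172.2]), array([164.2, 379.1], dtype=float32), np.float32(53.1), np.float64(0.0071))
top driver 0.8 [288.5, 114.4, 85.6, 14.6] (array([569.2, -80.3]), array([198. , 389.9], dtype=float32), np.float32(-3.0), np.float64(0.0209))
top carton 0.67 [177.8, 102.0, 41.5, 32.4] (array([574.4, 147.6]), array([102.6, 444.6], dtype=float32), np.float32(18.4), np.float64(0.0388))
top case 0.78 [197.4, 156.6, 122.7, 88.6] (array([513.3,  82. ]), array([232. , 236.7], dtype=float32), np.float32(75.5), np.float64(0.047))
red (array([ 510.7, -121.2]), array([11.3, 47.3], dtype=float32), np.float32(-14.4),
[... 886 characters left out ...]
54.7, 276.1, 101.4, 29.7] (array([951.3,  26.4]), array([161.9, 610.2], dtype=float32), np.float32(31.2), np.float64(0.0202))
scene carton 0.8 [339.8, 287.1, 56.6, 46.6] (array([973.7, 188.2]), array([ 99.2, 571. ], dtype=float32), np.float32(-4.7), np.float64(0.0387))
scene case 0.78 [239.6, 197.7, 124.0, 81.1] (array([861. ,  33.8]), array([251.1, 762.7], dtype=float32), np.float32(-6.5), np.float64(0.0462))
red (array([ 516.7, -121.9]), array([ 9.8, 48.2], dtype=float32), np.float32(-11.3), np.float64(0.0604)) 109
lips (array([553.2,  31.9]), array([135.1, 313.1], dtype=float32), np.float32(75.6), np.float64(0.0465))
[[ 0.917  0.398  0.   ]
 [ 0.398 -0.917 -0.   ]
 [ 0.     0.    -1.   ]]
```

View pics/top_crop.png

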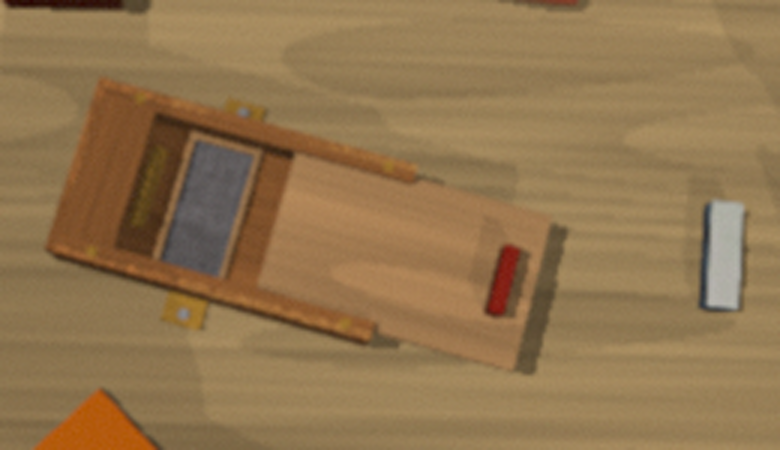

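The crop shows the empty grey felt well, the brass ridge left of it, the lid drawn back with its red tab, and the white-topped stone at right. Some fits were skewed by pixels with no depth reading, so I refine them with limited regions.

```bash
cat >> h.py <<'E'
def ang(v): return np.degrees(np.arctan2(v[1],v[0]))
def rect(P):
    r=cv2.minAreaRect((P[:,:2]*1000).astype(np.float32)); b=cv2.boxPoints(r)
    e=b[1]-b[0],b[2]-b[1]; e=sorted(e,key=np.linalg.norm)
    return np.round(r[0],1),np.round([np.linalg.norm(x) for x in e],1),round(float(ang(e[1])),1),round(float(np.median(P[:,2])),4),len(P)
def reg(X,x0,y0,dx,dy,z0,z1): return (abs(X[...,0]-x0)<dx)&(abs(X[...,1]-y0)<dy)&(X[...,2]>z0)&(X[...,2]<z1)
E
python3 - <<'E'
from h import *
for n in ['top','scene']:
    c=shot(n); X,ray=grid(c); col=c['color'].astype(int)
    print(n,'stone',rect(X[reg(X,.547,-.283,.07,.06,.017,.03)]))
    m=reg(X,.56,.07,.14,.15,.044,.051)
    P=X[m]; a=np.radians(75.5); ex=np.array([np.cos(a),np.sin(a)]);ey=np.array([-ex[1],ex[0]])
    s=P[:,:2]@ex; t=P[:,:2]@ey
    k=s> (np.array([.513,-.117])@ex+.04)
    print('case',rect(P[k]))
    blue=reg(X,.567,.09,.045,.05,-.01,.02)&(abs(col[...,0]-col[...,2])<25)
    if blue.sum()>5: print('felt',rect(X[blue]), np.round(X[blue].mean(0),4))
    lid=reg(X,.53,-.05,.1,.12,.03,.0435)&(col[...,0]>120); 
    if lid.sum()>5: print('lid',rect(X[lid]))
E
```

```text
top stone (array([ 541. , -293.4]), array([26.5, 81.5], dtype=float32), -4.2, 0.0211, 409)
case (array([557.1,  54.6]), array([131.8, 267.7], dtype=float32), 75.7, 0.047, 2526)
felt (array([567.1,  89.7]), array([43.7, 92.8], dtype=float32), -14.0, 0.0062, 773) [0.5666 0.0897 0.0062]
lid (array([532.6, -39.6]), array([130.2, 219.6], dtype=float32), 75.5, 0.0407, 4014)
scene stone (array([ 541.8, -294.1]), array([25.9, 85.9], dtype=float32), -4.0, 0.0216, 273)
case (array([562.8,  68.2]), array([134.4, 238.2], dtype=float32), 75.6, 0.0466, 1877)
felt (array([545.3,  92.5]), array([42.4, 53. ], dtype=float32), -13.3, 0.0057, 266) [0.5459 0.0929 0.0057]
lid (array([530.3, -54.9]), array([121.7, 191.6], dtype=float32), 76.1, 0.0407, 2323)
```

Call:
step_arm:
  steps:
    - {"claw": 120,"linear": [0.042,-0.0156,0],"spin": 0}
    - {"claw": 120,"linear": [0.042,-0.0156,0],"spin": 0}
    - {"claw": 120,"linear": [0.042,-0.0156,0],"spin": 0}
    - {"claw": 120,"linear": [0.042,-0.0156,0],"spin": 0}
    - {"claw": 120,"linear": [0.042,-0.0156,0],"spin": 0}
    - {"claw": 120,"linear": [0.042,-0.0156,0],"spin": 0}
    - {"claw": 120,"linear": [0,0,0.03],"spin": 8.5}
    - {"claw": 120,"linear": [0,0,0.03],"spin": 8.5}
    - {"claw": 120,"linear": [0,0,0.03],"spin": 8.5}
    - {"claw": 120,"linear": [0,0,0],"spin": 2.1}
  force: 40

```text
time_s: 3.3
position: [0.4519, -0.3811, 0.1396]
tcp_rot: [0.999, -0.044, 0.002, 0.002]
contact_force: [-0.2, -0.4, 0.0]
grip_width: 0.0453
```

```bash
cat >> h.py <<'E'
def to(x,y,z=None,yaw_y=None):
    s=env.read_state(); R=Rot.from_quat(s['tcp_rot']).as_matrix(); p=s['position']
    d=np.array([x,y,p[2] if z is None else z])-p
    print('t',round(s['time_s'],2),'pos',p.round(4),'tool delta',(R.T@d).round(4),'y ang',round(float(ang(R[:,1])),2),'tilt',R[:,2].round(3),'F',s['contact_force'].round(2),'w',round(s['grip_width'],4), 'j6',round(s['joints'][5],2))
    if yaw_y is not None: print('spin',round(float((ang(R[:,1])-yaw_y+90)%180-90),2))
E
python3 - <<'E'
from h import *
to(.541,-.2935,None,-94.1)
c=shot('wrist','w1.png')
X,ray=grid(c); print('stone',rect(X[reg(X,.541,-.2935,.07,.06,.017,.03)]))
E
```

```text
t 3.3 pos [ 0.4519 -0.3811  0.1396] tool delta [ 0.081  -0.0952 -0.0001] y ang -95.08 tilt [ 0.004 -0.005 -1.   ] F [-0.2  -0.37  0.02] w 0.0453 j6 0.86
spin -0.98
stone (array([ 541.2, -293.1]), array([24.9, 79.7], dtype=float32), -4.7, 0.0223, 3203)
```

View pics/w1.png

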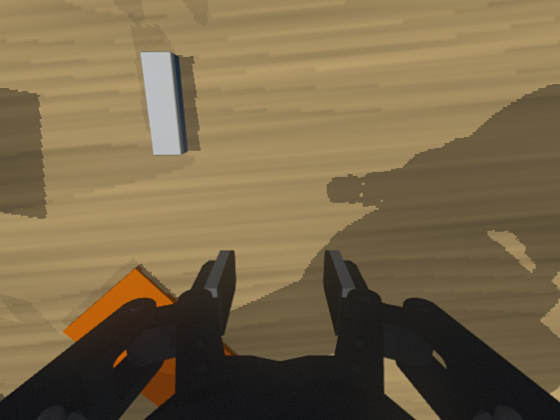

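The wrist view shows the stone at px (163,103), lying between no obstacles. Its yaw is -4.7°, so the jaws are already aligned.

Call:
step_arm:
  steps:
    - {"claw": 120,"linear": [0.027,-0.0317,0],"spin": 0}
    - {"claw": 120,"linear": [0.027,-0.0317,0],"spin": 0}
    - {"claw": 120,"linear": [0.027,-0.0317,0],"spin": 0}
    - {"claw": 120,"linear": [0,0,0],"spin": 0}

```text
time_s: 3.75
position: [0.545, -0.2934, 0.1427]
tcp_rot: [0.999, -0.044, 0.004, 0.004]
contact_force: [-0.3, -1.5, 0.3]
grip_width: 0.0453
```

```bash
python3 - <<'E'
from h import *
to(.541,-.2933,.006,-94.7)
E
```

```text
t 3.75 pos [ 0.545  -0.2934  0.1427] tool delta [-0.0052 -0.0008  0.1366] y ang -95.0 tilt [ 0.008 -0.008 -1.   ] F [-0.27 -1.52  0.33] w 0.0453 j6 1.07
spin -0.3
```

Call:
step_arm:
  steps:
    - {"claw": 120,"linear": [-0.004,0,0.035],"spin": 0}
    - {"claw": 120,"linear": [0,0,0.035],"spin": 0}
    - {"claw": 120,"linear": [0,0,0.035],"spin": 0}
    - {"claw": 120,"linear": [0,0,0.02],"spin": 0}
    - {"claw": 120,"linear": [0,0,0],"spin": 0}

```text
time_s: 4.25
position: [0.546, -0.2961, 0.0178]
tcp_rot: [0.999, -0.039, 0.008, 0.007]
contact_force: [-0.8, 0.7, 0.3]
grip_width: 0.0452
```

```bash
python3 - <<'E'
from h import *
to(.541,-.2933,.006,-94.7)
c=shot('wrist','w2.png')
X,ray=grid(c); print('stone',rect(X[reg(X,.541,-.2935,.07,.06,.017,.03)]))
E
```

```text
t 4.25 pos [ 0.546  -0.2961  0.0178] tool delta [-0.0054 -0.0025  0.0117] y ang -94.46 tilt [ 0.016 -0.014 -1.   ] F [-0.79  0.65  0.27] w 0.0452 j6 1.06
spin 0.24
stone (array([ 541.1, -293. ]), array([67., 76.], dtype=float32), -43.0, 0.0223, 7064)
```

View pics/w2.png

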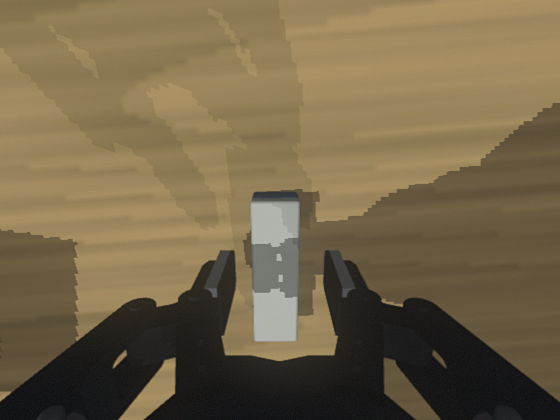

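The stone sits centrally between the open fingers, from (252,192) to (298,342). I make a small correction and go down.

Call:
step_arm:
  steps:
    - {"claw": 120,"linear": [-0.005,-0.0025,0.003],"spin": 0}
    - {"claw": 120,"linear": [0,0,0.006],"spin": 0}
    - {"claw": 120,"linear": [0,0,0.003],"spin": 0}
    - {"claw": 120,"linear": [0,0,0],"spin": 0}

```text
time_s: 4.7
position: [0.5433, -0.2952, 0.0106]
tcp_rot: [0.999, -0.039, 0.011, 0.009]
contact_force: [-0.6, 0.2, 0.2]
grip_width: 0.0454
```

```bash
python3 - <<'E'
from h import *
to(.541,-.2933,.006,-94.7)
E
```

```text
t 4.7 pos [ 0.5433 -0.2952  0.0106] tool delta [-0.0025 -0.0018  0.0045] y ang -94.43 tilt [ 0.022 -0.018 -1.   ] F [-0.57  0.21  0.19] w 0.0454 j6 1.06
spin 0.27
```

Call:
step_arm:
  steps:
    - {"claw": 120,"linear": [-0.004,-0.002,0.007],"spin": 0}
    - {"claw": 120,"linear": [0,0,0],"spin": 0}

```text
time_s: 4.9
position: [0.5397, -0.2931, 0.0036]
tcp_rot: [0.999, -0.038, 0.012, 0.009]
contact_force: [0.3, 0.9, 0.2]
grip_width: 0.0449
```

```bash
python3 - <<'E'
from h import *
to(.541,-.2933,.006,-94.7)
E
```

```text
t 4.9 pos [ 0.5397 -0.2931  0.0036] tool delta [ 0.0014  0.0001 -0.0024] y ang -94.42 tilt [ 0.023 -0.019 -1.   ] F [0.32 0.9  0.23] w 0.0449 j6 1.06
spin 0.28
```

Call:
step_arm:
  steps:
    - {"claw": 200,"linear": [0,0,0],"spin": 0}
    - {"claw": 200,"linear": [0,0,0],"spin": 0}
    - {"claw": 200,"linear": [0,0,0],"spin": 0}
    - {"claw": 200,"linear": [0,0,0],"spin": 0}
    - {"claw": 200,"linear": [0,0,0],"spin": 0}
  force: 40

```text
time_s: 5.4
position: [0.5397, -0.2931, 0.0038]
tcp_rot: [0.999, -0.038, 0.012, 0.009]
contact_force: [-0.0, 0.1, -1.0]
grip_width: 0.0231
```

```bash
python3 - <<'E'
from h import *
to(.541,-.2933,.006,-94.7)
E
```

```text
t 5.4 pos [ 0.5397 -0.2931  0.0038] tool delta [ 0.0014  0.0001 -0.0022] y ang -94.42 tilt [ 0.023 -0.019 -1.   ] F [-0.02  0.09 -0.97] w 0.0231 j6 1.06
spin 0.28
```

Call:
step_arm:
  steps:
    - {"claw": 200,"linear": [0,0,-0.015],"spin": 0}
    - {"claw": 200,"linear": [0,0,-0.03],"spin": 0}
    - {"claw": 200,"linear": [0,0,-0.03],"spin": 0}
    - {"claw": 200,"linear": [0,0,-0.03],"spin": 0}
    - {"claw": 200,"linear": [0,0,-0.02],"spin": 0}
    - {"claw": 200,"linear": [0,0,0],"spin": 0}

```text
time_s: 6.0
position: [0.5364, -0.2904, 0.138]
tcp_rot: [0.999, -0.038, 0.012, 0.009]
contact_force: [0.8, -0.4, -1.2]
grip_width: 0.0231
```

```bash
python3 - <<'E'
from h import *
to(.567,.089,.13,-104.5)
for n in ['wrist','scene']:
    c=shot(n,n+'3.png'); X,ray=grid(c)
    if n=='scene': cv2.imwrite('pics/scene3c.png',cv2.resize(c['color'][100:280,60:300,::-1],None,fx=3,fy=3))
    P=X[reg(X,.541,-.2935,.08,.08,.05,.25)]
    print(n,P.shape, np.percentile(P[:,2],[0,1,2,5,10]).round(3))
E
```

```text
t 6.0 pos [ 0.5364 -0.2904  0.138 ] tool delta [ 0.0012 -0.3807  0.0014] y ang -94.42 tilt [ 0.024 -0.019 -1.   ] F [ 0.76 -0.41 -1.22] w 0.0231 j6 1.06
spin 10.08
wrist (57341, 3) [0.135 0.15  0.155 0.156 0.157]
scene (2175, 3) [0.134 0.137 0.14  0.146 0.153]
```

View pics/scene3c.png

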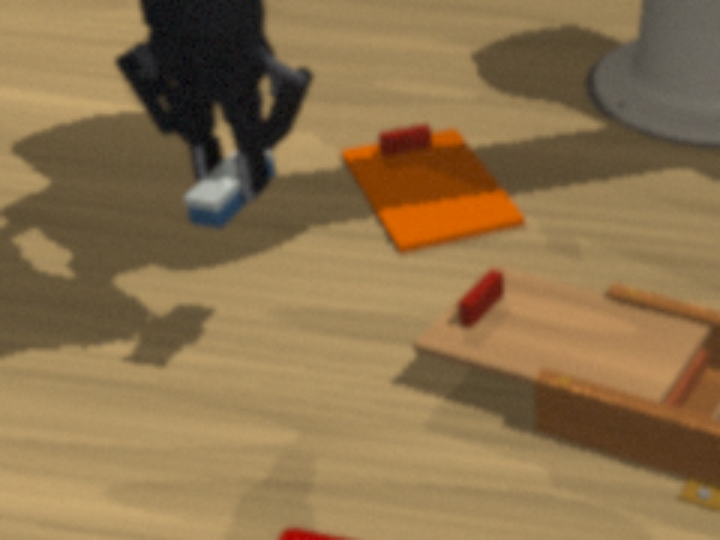

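View pics/wrist3.png

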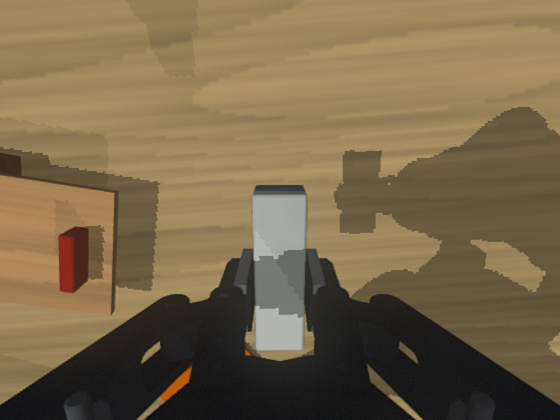

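The stone is gripped at mid-length and level. I carry it over the case.

Call:
step_arm:
  steps:
    - {"claw": 200,"linear": [0,-0.03,0],"spin": 0}
    - {"claw": 200,"linear": [0,-0.042,0],"spin": 0}
    - {"claw": 200,"linear": [0,-0.042,0],"spin": 0}
    - {"claw": 200,"linear": [0,-0.042,0],"spin": 0}
    - {"claw": 200,"linear": [0,-0.042,0],"spin": 0}
    - {"claw": 200,"linear": [0,-0.042,0],"spin": 0}
    - {"claw": 200,"linear": [0,-0.042,0],"spin": 0}
    - {"claw": 200,"linear": [0,-0.042,0],"spin": 0}
    - {"claw": 200,"linear": [0,-0.03,0],"spin": 5}
    - {"claw": 200,"linear": [0,0,0],"spin": 5}

```text
time_s: 7.1
position: [0.5575, 0.0761, 0.1192]
tcp_rot: [0.992, -0.129, 0.003, 0.007]
contact_force: [0.2, -1.5, 0.0]
grip_width: 0.0232
```

```bash
python3 - <<'E'
from h import *
to(.567,.089,.0105,-104.5)
E
```

```text
t 7.1 pos [0.5575 0.0761 0.1192] tool delta [ 0.005  -0.0163  0.1086] y ang -104.84 tilt [ 0.005 -0.015 -1.   ] F [ 0.19 -1.46  0.04] w 0.0232 j6 1.88
spin -0.34
```

Call:
step_arm:
  steps:
    - {"claw": 200,"linear": [0.0025,-0.01,0.02],"spin": 0}
    - {"claw": 200,"linear": [0.0025,-0.007,0.02],"spin": 0}
    - {"claw": 200,"linear": [0,0,0],"spin": 0}

```text
time_s: 7.4
position: [0.565, 0.0928, 0.0753]
tcp_rot: [0.992, -0.13, 0.001, 0.007]
contact_force: [-0.3, -0.8, -0.4]
grip_width: 0.0228
```

```bash
python3 - <<'E'
from h import *
to(.566,.089,.0105,-104.5)
c=shot('wrist','w4.png'); X,ray=grid(c)
col=c['color'].astype(int)
f=reg(X,.567,.09,.06,.06,-.01,.0085)
print('floor',rect(X[f]))
for q in ['case_well','case_ridge','stone_center']:
    for d in env.place_of(q,'wrist')[:2]:
        u,v=np.round(d['at']).astype(int); print(q,d['confidence'],u,v,X[v,u].round(4))
P=X[reg(X,.567,.09,.07,.07,.085,.112)]; print('stone top?',rect(P))
E
```

```text
t 7.4 pos [0.565  0.0928 0.0753] tool delta [0.0016 0.0025 0.0648] y ang -104.9 tilt [ 0.    -0.015 -1.   ] F [-0.26 -0.79 -0.37] w 0.0228 j6 1.91
spin -0.4
floor (array([578.2,  91.7]), array([113.5, 122.8], dtype=float32), -13.9, 0.0065, 9920)
case_ridge 0.74 214 235 [0.5758 0.1333 0.0366]
stone_center 0.65 279 266 [0.5731 0.0918 0.0936]
stone top? (array([567.7,  94.3]), array([48.4, 82. ], dtype=float32), -32.5, 0.0939, 10092)
```

View pics/w4.png

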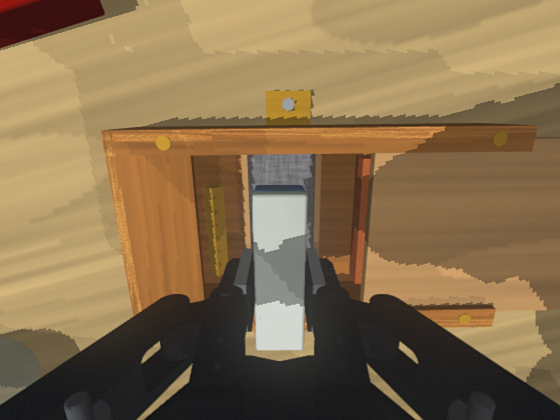

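The wrist view shows the stone above the well. The felt shows at (280,170), the ridge is left at (215,230) and the lid edge is right at (365,220). I go down gently.

Call:
step_arm:
  steps:
    - {"claw": 200,"linear": [0.0015,0.001,0.015],"spin": 0}
    - {"claw": 200,"linear": [0,0.001,0.015],"spin": 0}
    - {"claw": 200,"linear": [0,0,0.013],"spin": 0}
    - {"claw": 200,"linear": [0,0,0],"spin": 0}

```text
time_s: 8.0
position: [0.5695, 0.0874, 0.038]
tcp_rot: [0.991, -0.131, 0.006, 0.007]
contact_force: [-0.6, -0.3, -0.1]
grip_width: 0.0231
```

```bash
python3 - <<'E'
from h import *
to(.566,.090,.0105,-104.5)
c=shot('wrist','w5.png')
E
```

```text
t 8.0 pos [0.5695 0.0874 0.038 ] tool delta [-0.0045 -0.0019  0.0274] y ang -105.05 tilt [ 0.011 -0.015 -1.   ] F [-0.6  -0.32 -0.13] w 0.0231 j6 1.91
spin -0.55
```

View pics/w5.png

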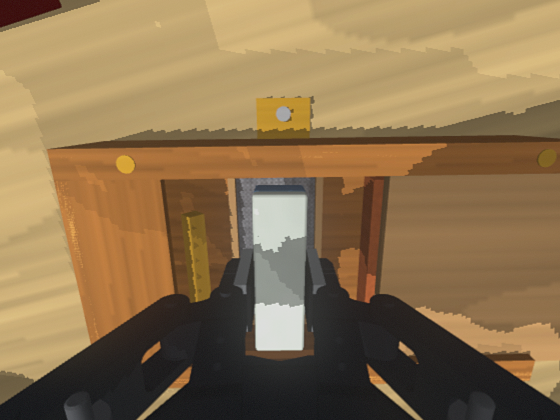

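Call:
step_arm:
  steps:
    - {"claw": 200,"linear": [-0.004,-0.002,0.008],"spin": 0}
    - {"claw": 200,"linear": [-0.001,0,0.008],"spin": 0}
    - {"claw": 200,"linear": [0,0,0],"spin": 0}

```text
time_s: 8.35
position: [0.5663, 0.0907, 0.023]
tcp_rot: [0.991, -0.131, 0.008, 0.006]
contact_force: [0.5, 0.4, 0.1]
grip_width: 0.0231
```

```bash
python3 - <<'E'
from h import *
to(.566,.090,.0105,-104.5)
c=shot('wrist','w6.png')
E
```

```text
t 8.35 pos [0.5663 0.0907 0.023 ] tool delta [-0.0003  0.0006  0.0125] y ang -105.06 tilt [ 0.014 -0.014 -1.   ] F [0.47 0.38 0.07] w 0.0231 j6 1.91
spin -0.56
```

View pics/w6.png

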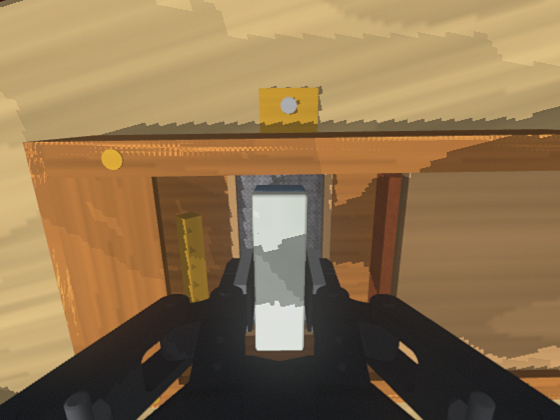

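The stone is centred between the dividers: stone at px 253–306, dividers at 236–328.

Call:
step_arm:
  steps:
    - {"claw": 200,"linear": [-0.001,0,0.005],"spin": -0.5}
    - {"claw": 200,"linear": [-0.001,0,0.005],"spin": 0}
    - {"claw": 200,"linear": [0,0,0.002],"spin": 0}
    - {"claw": 200,"linear": [0,0,0],"spin": 0}

```text
time_s: 8.8
position: [0.5649, 0.0912, 0.0106]
tcp_rot: [0.992, -0.126, 0.008, 0.006]
contact_force: [0.2, -0.4, -1.0]
grip_width: 0.0229
```

```bash
python3 - <<'E'
from h import *
to(.566,.090,.0105,-104.5)
E
```

```text
t 8.8 pos [0.5649 0.0912 0.0106] tool delta [0.0014 0.0009 0.0002] y ang -104.49 tilt [ 0.015 -0.014 -1.   ] F [ 0.23 -0.42 -0.96] w 0.0229 j6 1.91
spin 0.01
```

Call:
step_arm:
  steps:
    - {"claw": 200,"linear": [0,0,0.001],"spin": 0}
    - {"claw": 170,"linear": [0,0,0],"spin": 0}
    - {"claw": 150,"linear": [0,0,0],"spin": 0}
    - {"claw": 145,"linear": [0,0,0],"spin": 0}
    - {"claw": 145,"linear": [0,0,0],"spin": 0}

```text
time_s: 9.3
position: [0.5647, 0.09, 0.0094]
tcp_rot: [0.992, -0.126, 0.008, 0.007]
contact_force: [0.5, 1.7, -2.9]
grip_width: 0.0356
```

```bash
python3 - <<'E'
from h import *
to(.566,.090,.0105,-104.5)
c=shot('wrist','w7.png'); X,ray=grid(c)
P=X[reg(X,.567,.09,.07,.04,.024,.031)]; print('stone top?',rect(P))
E
```

```text
t 9.3 pos [0.5647 0.09   0.0094] tool delta [ 0.0013 -0.0003 -0.0011] y ang -104.49 tilt [ 0.014 -0.016 -1.   ] F [ 0.5   1.74 -2.9 ] w 0.0356 j6 1.91
spin 0.01
stone top? (array([567.9,  89.6]), array([ 79.1, 138.2], dtype=float32), 0.0, 0.0283, 9052)
```

View pics/w7.png

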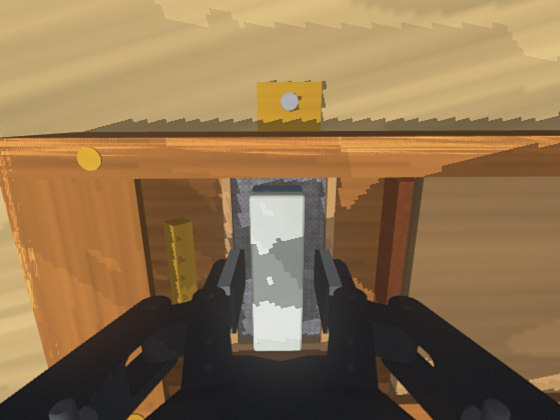

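The stone is free and flat, with its top at z 28.3 mm (28 expected). I lift straight out.

Call:
step_arm:
  steps:
    - {"claw": 145,"linear": [0,0,-0.006],"spin": 0}
    - {"claw": 145,"linear": [0,0,-0.015],"spin": 0}
    - {"claw": 145,"linear": [0,0,-0.025],"spin": 0}
    - {"claw": 145,"linear": [0,0,-0.035],"spin": 0}
    - {"claw": 145,"linear": [0,0,-0.035],"spin": 0}
    - {"claw": 145,"linear": [0,0,-0.02],"spin": 0}
    - {"claw": 145,"linear": [0,0,0],"spin": 0}

```text
time_s: 10.05
position: [0.5626, 0.0928, 0.1538]
tcp_rot: [0.992, -0.126, 0.008, 0.007]
contact_force: [0.6, 0.2, -0.9]
grip_width: 0.0366
```

```bash
python3 - <<'E'
from h import *
to(.5,-.16,.15,-104.5)
c=shot('wrist','w8.png'); X,ray=grid(c)
P=X[reg(X,.567,.09,.07,.05,.0255,.031)]; print('stone top?',rect(P))
c=shot('top'); X,ray=grid(c); col=c['color'].astype(int)
red=(col[...,0]>1.8*col[...,1]+20)&reg(X,.513,-.12,.05,.05,.05,.07)
print('tab',rect(X[red]))
c=shot('scene'); X,ray=grid(c); col=c['color'].astype(int)
red=(col[...,0]>1.8*col[...,1]+20)&reg(X,.513,-.12,.05,.05,.05,.07)
print('tab',rect(X[red]))
E
```

```text
t 10.05 pos [0.5626 0.0928 0.1538] tool delta [0.0023 0.2604 0.0067] y ang -104.45 tilt [ 0.015 -0.015 -1.   ] F [ 0.63  0.2  -0.86] w 0.0366 j6 1.9
spin 0.05
stone top? (array([570.5,  86.3]), array([104.1, 119.7], dtype=float32), -14.3, 0.0283, 2484)
tab (array([ 510.3, -120.7]), array([10.9, 46.6], dtype=float32), -13.9, 0.0617, 114)
tab (array([ 515.9, -121.2]), array([11.5, 50. ], dtype=float32), -15.9, 0.0602, 111)
```

View pics/w8.png

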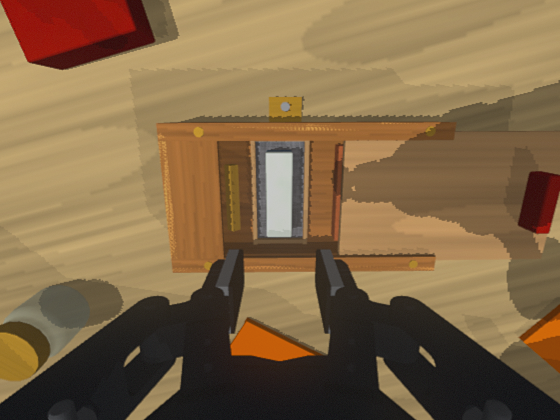

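The stone lies flat and square in the well (px 266–293, dividers at 252 and 305). Next I close the fingers, go behind the lid tab, and turn so that tool x points along the case's +x.

Call:
step_arm:
  steps:
    - {"claw": 255,"linear": [0,0.03,0],"spin": 0}
    - {"claw": 255,"linear": [0,0.045,0],"spin": 0}
    - {"claw": 255,"linear": [0,0.045,0],"spin": 0}
    - {"claw": 255,"linear": [0,0.045,0],"spin": 0}
    - {"claw": 255,"linear": [0,0.045,0],"spin": 0}
    - {"claw": 255,"linear": [0,0.035,0],"spin": 0}
    - {"claw": 255,"linear": [0,0,0],"spin": -8.5}
    - {"claw": 255,"linear": [0,0,0],"spin": -8.5}
    - {"claw": 255,"linear": [0,0,0],"spin": -8.5}
    - {"claw": 255,"linear": [0,0,0],"spin": -8.5}

```text
time_s: 11.2
position: [0.4912, -0.1523, 0.1414]
tcp_rot: [0.984, 0.176, -0.005, 0.004]
contact_force: [0.8, -0.7, 0.7]
grip_width: -0.0002
```

Call:
step_arm:
  steps:
    - {"claw": 255,"linear": [0,0,0],"spin": -8.5}
    - {"claw": 255,"linear": [0,0,0],"spin": -8.5}
    - {"claw": 255,"linear": [0,0,0],"spin": -8.5}
    - {"claw": 255,"linear": [0,0,0],"spin": -8.5}
    - {"claw": 255,"linear": [0,0,0],"spin": -8.5}
    - {"claw": 255,"linear": [0,0,0],"spin": -8.5}
    - {"claw": 255,"linear": [0,0,0],"spin": 0}

```text
time_s: 11.9
position: [0.4861, -0.1504, 0.1327]
tcp_rot: [0.809, 0.588, -0.01, -0.006]
contact_force: [-0.5, 0.8, 0.2]
grip_width: 0.0002
```

```bash
python3 - <<'E'
from h import *
to(.504,-.155,.048,165.5)
E
```

```text
t 11.9 pos [ 0.4861 -0.1504  0.1327] tool delta [0.002  0.0202 0.0842] y ang -17.93 tilt [-0.023 -0.003 -1.   ] F [-0.5   0.81  0.19] w 0.0002 j6 -0.09
spin -3.43
```

Call:
step_arm:
  steps:
    - {"claw": 255,"linear": [-0.002,0.01,0],"spin": -3.4}
    - {"claw": 255,"linear": [0,0.01,0],"spin": 0}
    - {"claw": 255,"linear": [0,0,0.02],"spin": 0}
    - {"claw": 255,"linear": [0,0,0.025],"spin": 0}
    - {"claw": 255,"linear": [0,0,0.015],"spin": 0}
    - {"claw": 255,"linear": [0,0,0],"spin": 0}

```text
time_s: 12.5
position: [0.5039, -0.1579, 0.0672]
tcp_rot: [0.8, 0.6, -0.011, -0.008]
contact_force: [0.5, 0.6, 0.5]
grip_width: -0.0
```

```bash
python3 - <<'E'
from h import *
to(.504,-.155,.048,165.5)
c=shot('wrist','w9.png'); X,ray=grid(c); col=c['color'].astype(int)
red=(col[...,0]>1.8*col[...,1]+20)&reg(X,.513,-.12,.05,.05,.05,.07)
print('tab',rect(X[red]))
E
```

```text
t 12.5 pos [ 0.5039 -0.1579  0.0672] tool delta [ 0.0029 -0.0002  0.0192] y ang -16.19 tilt [-0.027 -0.001 -1.   ] F [0.47 0.6  0.45] w -0.0 j6 -0.12
spin -1.69
tab (array([ 511.8, -120.8]), array([12., 49.], dtype=float32), -14.3, 0.0625, 2551)
```

View pics/w9.png

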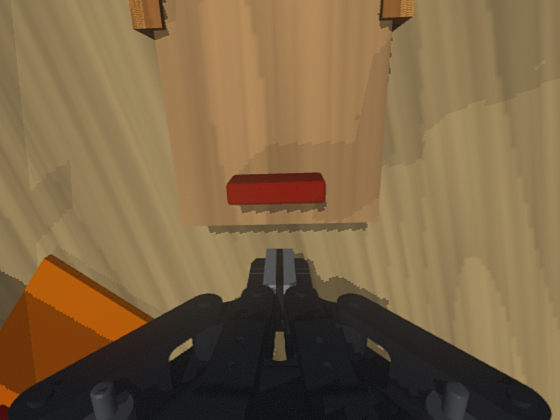

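The tab is at px (276,188), with the closed fingers just behind it, aligned.

Call:
step_arm:
  steps:
    - {"claw": 255,"linear": [-0.001,0,0.009],"spin": -1.7}
    - {"claw": 255,"linear": [0,0,0.007],"spin": 0}
    - {"claw": 255,"linear": [0,0,0.002],"spin": 0}
    - {"claw": 255,"linear": [0,0,0],"spin": 0}

```text
time_s: 12.95
position: [0.5047, -0.1594, 0.0502]
tcp_rot: [0.791, 0.612, -0.01, -0.006]
contact_force: [0.1, -0.5, 0.1]
grip_width: 0.0
```

```bash
cat >> h.py <<'E'
A=np.radians(75.5); EX=np.array([np.cos(A),np.sin(A)]); EY=np.array([-EX[1],EX[0]]); O=np.array([.5593,.0545])
def st():
    s=env.read_state(); R=Rot.from_quat(s['tcp_rot']).as_matrix(); p=s['position']; d=p[:2]-O; F=s['contact_force']
    print('t',round(s['time_s'],2),'case x,y mm',(1e3*d@EX).round(1),(1e3*d@EY).round(1),'z',(p[2]*1e3).round(1),'x ang',round(float(ang(R[:,0])),2),'tilt',R[:,2].round(3),'Fx,Fy',(F[:2]@EX).round(1),(F[:2]@EY).round(1),'Fz',F[2].round(1))
E
python3 - <<'E'
from h import *
to(.503,-.1547,.048,165.5); st(); print((np.array([.5118,-.1208])-O)@EX,(np.array([.5118,-.1208])-O)@EY)
E
```

```text
t 12.95 pos [ 0.5047 -0.1594  0.0502] tool delta [ 0.0042 -0.0028  0.0022] y ang -14.56 tilt [-0.024 -0.002 -1.   ] F [ 0.12 -0.52  0.06] w 0.0 j6 -0.15
spin -0.06
t 12.95 case x,y mm -220.8 -0.7 z 50.2 x ang 75.45 tilt [-0.024 -0.002 -1.   ] Fx,Fy -0.5 -0.2 Fz 0.1
-0.18160933155086828 0.0020953982072165075
```

Call:
step_arm:
  steps:
    - {"claw": 255,"linear": [0.006,-0.002,0.002],"spin": 0}
    - {"claw": 255,"linear": [0.006,-0.001,0],"spin": 0}
    - {"claw": 255,"linear": [0.005,0,0],"spin": 0}
    - {"claw": 255,"linear": [0.003,0,0],"spin": 0}
    - {"claw": 255,"linear": [0,0,0],"spin": 0}

```text
time_s: 13.45
position: [0.5074, -0.1373, 0.0489]
tcp_rot: [0.791, 0.612, -0.01, -0.006]
contact_force: [0.6, -0.5, -0.3]
grip_width: -0.0
```

```bash
python3 - <<'E'
from h import *
st()
E
```

```text
t 13.45 case x,y mm -198.7 2.3 z 48.9 x ang 75.43 tilt [-0.022 -0.003 -1.   ] Fx,Fy -0.3 -0.7 Fz -0.3
```

Call:
step_arm:
  steps:
    - {"claw": 255,"linear": [0.004,0,0],"spin": 0}
    - {"claw": 255,"linear": [0.004,0,0],"spin": 0}

```text
time_s: 13.65
position: [0.5096, -0.1294, 0.049]
tcp_rot: [0.791, 0.612, -0.01, -0.005]
contact_force: [0.1, -0.2, 0.1]
grip_width: -0.0002
```

```bash
python3 - <<'E'
from h import *
st()
E
```

```text
t 13.65 case x,y mm -190.5 2.0 z 49.0 x ang 75.42 tilt [-0.022 -0.003 -1.   ] Fx,Fy -0.1 -0.2 Fz 0.1
```

Call:
step_arm:
  steps:
    - {"claw": 255,"linear": [0.004,0,0],"spin": 0}
    - {"claw": 255,"linear": [0.004,0,0],"spin": 0}

```text
time_s: 13.85
position: [0.5119, -0.1211, 0.049]
tcp_rot: [0.791, 0.611, -0.01, -0.005]
contact_force: [-0.1, -2.1, -0.6]
grip_width: 0.0001
```

```bash
python3 - <<'E'
from h import *
st()
E
```

```text
t 13.85 case x,y mm -181.9 1.9 z 49.0 x ang 75.4 tilt [-0.022 -0.003 -1.   ] Fx,Fy -2.1 -0.5 Fz -0.6
```

```bash
python3 - <<'E'
from h import *
c=shot('wrist','w10.png'); X,ray=grid(c); col=c['color'].astype(int)
red=(col[...,0]>1.8*col[...,1]+20)&reg(X,.513,-.11,.06,.06,.055,.07)
r=rect(X[red]); print('tab',r,(r[0]/1e3-O)@EX,(r[0]/1e3-O)@EY)
E
```

```text
tab (array([ 516.7, -103.4]), array([12.4, 49.1], dtype=float32), -15.1, 0.0628, 2845) -0.16353670058842243 0.001708086839911045
```

View pics/w10.png

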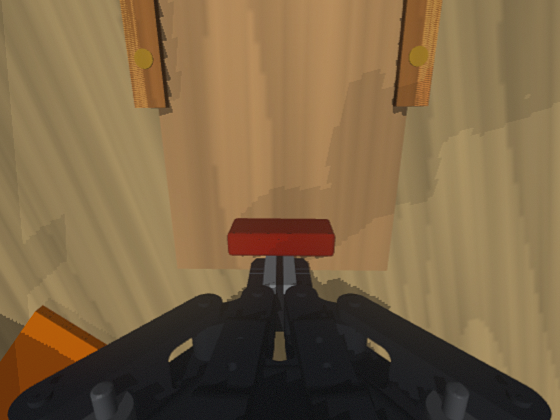

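The fingers touch the tab squarely at px (281,237), and the lid slides with about 2 N. Its leading edge is now at about case x 2, and the ridge comes at about 75.

Call:
step_arm:
  steps:
    - {"claw": 255,"linear": [0.008,0,0],"spin": 0}
    - {"claw": 255,"linear": [0.008,0,0],"spin": 0}
    - {"claw": 255,"linear": [0.008,0,0],"spin": 0}
    - {"claw": 255,"linear": [0.008,0,0],"spin": 0}

```text
time_s: 14.3
position: [0.5206, -0.0875, 0.0486]
tcp_rot: [0.791, 0.611, -0.01, -0.005]
contact_force: [-0.4, -0.5, -0.4]
grip_width: 0.0
```

```bash
python3 - <<'E'
from h import *
st()
E
```

```text
t 14.3 case x,y mm -147.2 1.9 z 48.6 x ang 75.38 tilt [-0.022 -0.003 -1.   ] Fx,Fy -0.6 0.2 Fz -0.4
```

Call:
step_arm:
  steps:
    - {"claw": 255,"linear": [0.008,0,0],"spin": 0}
    - {"claw": 255,"linear": [0.008,0,0],"spin": 0}
    - {"claw": 255,"linear": [0.006,0,0],"spin": 0}
    - {"claw": 255,"linear": [0,0,0],"spin": 0}

```text
time_s: 14.7
position: [0.5268, -0.0628, 0.0484]
tcp_rot: [0.791, 0.612, -0.01, -0.006]
contact_force: [-0.2, 0.3, -0.2]
grip_width: -0.0004
```

```bash
python3 - <<'E'
from h import *
st()
c=shot('wrist','w11.png'); X,ray=grid(c); col=c['color'].astype(int)
red=(col[...,0]>1.8*col[...,1]+20)&reg(X,.53,-.05,.06,.06,.055,.07)
r=rect(X[red]); print('tab',r,(r[0]/1e3-O)@EX,(r[0]/1e3-O)@EY)
E
```

```text
t 14.7 case x,y mm -121.6 2.1 z 48.4 x ang 75.47 tilt [-0.022 -0.003 -1.   ] Fx,Fy 0.2 0.3 Fz -0.2
tab (array([531.7, -44.5]), array([11.9, 49.2], dtype=float32), -14.9, 0.0635, 2947) -0.10275710450933524 0.001933254473046025
```

View pics/w11.png

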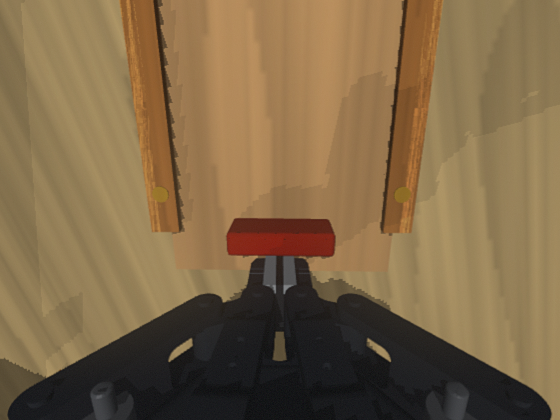

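Call:
step_arm:
  steps:
    - {"claw": 255,"linear": [0.005,0,0],"spin": 0}
    - {"claw": 255,"linear": [0.004,0,0],"spin": 0}
    - {"claw": 255,"linear": [0.003,0,0],"spin": 0}
    - {"claw": 255,"linear": [0.002,0,0],"spin": 0}

```text
time_s: 15.15
position: [0.5304, -0.0493, 0.0483]
tcp_rot: [0.791, 0.611, -0.01, -0.006]
contact_force: [-0.5, -0.2, 0.8]
grip_width: -0.0001
```

```bash
python3 - <<'E'
from h import *
st()
E
```

```text
t 15.15 case x,y mm -107.7 2.0 z 48.3 x ang 75.4 tilt [-0.022 -0.003 -1.   ] Fx,Fy -0.3 0.4 Fz 0.8
```

Call:
step_arm:
  steps:
    - {"claw": 255,"linear": [0.002,0,0],"spin": 0}

```text
time_s: 15.25
position: [0.531, -0.0472, 0.0483]
tcp_rot: [0.791, 0.611, -0.01, -0.005]
contact_force: [0.3, -2.6, -0.0]
grip_width: 0.0001
```

```bash
python3 - <<'E'
from h import *
st()
E
```

```text
t 15.25 case x,y mm -105.6 1.9 z 48.3 x ang 75.41 tilt [-0.022 -0.003 -1.   ] Fx,Fy -2.4 -0.9 Fz -0.0
```

Call:
step_arm:
  steps:
    - {"claw": 255,"linear": [0.002,0,0],"spin": 0}

```text
time_s: 15.35
position: [0.5315, -0.0456, 0.0483]
tcp_rot: [0.791, 0.612, -0.01, -0.005]
contact_force: [-4.0, -10.7, 2.7]
grip_width: -0.0
```

```bash
python3 - <<'E'
from h import *
st()
E
```

```text
t 15.35 case x,y mm -103.9 1.9 z 48.3 x ang 75.42 tilt [-0.022 -0.004 -1.   ] Fx,Fy -11.3 1.2 Fz 2.7
```

The ridge is met (11 N). I continue in small single steps.

Call:
step_arm:
  steps:
    - {"claw": 255,"linear": [0.0015,0,0],"spin": 0}

```text
time_s: 15.45
position: [0.5318, -0.0448, 0.0483]
tcp_rot: [0.791, 0.612, -0.01, -0.005]
contact_force: [-3.1, -10.7, 0.9]
grip_width: 0.0001
```

```bash
python3 - <<'E'
from h import *
st()
E
```

```text
t 15.45 case x,y mm -103.0 1.8 z 48.3 x ang 75.44 tilt [-0.022 -0.005 -1.   ] Fx,Fy -11.1 0.3 Fz 0.9
```

Call:
step_arm:
  steps:
    - {"claw": 255,"linear": [0.0015,0,0],"spin": 0}

```text
time_s: 15.55
position: [0.5321, -0.0435, 0.0483]
tcp_rot: [0.791, 0.612, -0.011, -0.005]
contact_force: [-1.5, -2.6, 0.4]
grip_width: 0.0001
```

```bash
python3 - <<'E'
from h import *
st()
E
```

```text
t 15.55 case x,y mm -101.7 1.8 z 48.3 x ang 75.43 tilt [-0.023 -0.005 -1.   ] Fx,Fy -2.9 0.8 Fz 0.4
```

Call:
step_arm:
  steps:
    - {"claw": 255,"linear": [0.0015,0,0],"spin": 0}

```text
time_s: 15.65
position: [0.5324, -0.0421, 0.0483]
tcp_rot: [0.791, 0.612, -0.011, -0.005]
contact_force: [-0.7, -2.8, 1.4]
grip_width: -0.0001
```

```bash
python3 - <<'E'
from h import *
st()
E
```

```text
t 15.65 case x,y mm -100.2 1.8 z 48.3 x ang 75.43 tilt [-0.023 -0.005 -1.   ] Fx,Fy -2.9 -0.0 Fz 1.4
```

Call:
step_arm:
  steps:
    - {"claw": 255,"linear": [0.0015,0,0],"spin": 0}

```text
time_s: 15.75
position: [0.5328, -0.0406, 0.0483]
tcp_rot: [0.791, 0.612, -0.011, -0.005]
contact_force: [-1.1, -3.4, 0.7]
grip_width: 0.0002
```

```bash
python3 - <<'E'
from h import *
st()
E
```

```text
t 15.75 case x,y mm -98.7 1.8 z 48.3 x ang 75.42 tilt [-0.023 -0.005 -1.   ] Fx,Fy -3.5 0.2 Fz 0.7
```

The ridge crest has given. I feel for the stop in small steps.

Call:
step_arm:
  steps:
    - {"claw": 255,"linear": [0.0015,0,0],"spin": 0}
    - {"claw": 255,"linear": [0.0015,0,0],"spin": 0}
    - {"claw": 255,"linear": [0.0015,0,0],"spin": 0}

```text
time_s: 16.05
position: [0.5341, -0.0355, 0.0482]
tcp_rot: [0.791, 0.612, -0.01, -0.005]
contact_force: [1.3, -0.1, -0.1]
grip_width: 0.0002
```

```bash
python3 - <<'E'
from h import *
st()
E
```

```text
t 16.05 case x,y mm -93.4 1.8 z 48.2 x ang 75.42 tilt [-0.023 -0.005 -1.   ] Fx,Fy 0.3 -1.3 Fz -0.1
```

Call:
step_arm:
  steps:
    - {"claw": 255,"linear": [0.001,0,0],"spin": 0}
    - {"claw": 255,"linear": [0.001,0,0],"spin": 0}

```text
time_s: 16.25
position: [0.5347, -0.0331, 0.0482]
tcp_rot: [0.791, 0.612, -0.01, -0.005]
contact_force: [-0.3, 0.4, -0.3]
grip_width: 0.0002
```

```bash
python3 - <<'E'
from h import *
st()
E
```

```text
t 16.25 case x,y mm -91.0 1.9 z 48.2 x ang 75.43 tilt [-0.023 -0.005 -1.   ] Fx,Fy 0.3 0.4 Fz -0.3
```

Call:
step_arm:
  steps:
    - {"claw": 255,"linear": [0.001,0,0],"spin": 0}
    - {"claw": 255,"linear": [0.001,0,0],"spin": 0}

```text
time_s: 16.45
position: [0.5353, -0.031, 0.0482]
tcp_rot: [0.791, 0.612, -0.01, -0.005]
contact_force: [-0.3, -0.8, 0.6]
grip_width: 0.0002
```

```bash
python3 - <<'E'
from h import *
st()
E
```

```text
t 16.45 case x,y mm -88.8 1.9 z 48.2 x ang 75.43 tilt [-0.022 -0.005 -1.   ] Fx,Fy -0.9 0.1 Fz 0.6
```

Call:
step_arm:
  steps:
    - {"claw": 255,"linear": [0.001,0,0],"spin": 0}

```text
time_s: 16.55
position: [0.5356, -0.0299, 0.0482]
tcp_rot: [0.791, 0.612, -0.01, -0.005]
contact_force: [-0.8, -2.2, 1.0]
grip_width: -0.0001
```

```bash
python3 - <<'E'
from h import *
st()
E
```

```text
t 16.55 case x,y mm -87.7 1.9 z 48.2 x ang 75.43 tilt [-0.022 -0.005 -1.   ] Fx,Fy -2.3 0.2 Fz 1.0
```

Call:
step_arm:
  steps:
    - {"claw": 255,"linear": [0.001,0,0],"spin": 0}

```text
time_s: 16.65
position: [0.5357, -0.0292, 0.0482]
tcp_rot: [0.791, 0.612, -0.011, -0.005]
contact_force: [-2.4, -7.2, 1.9]
grip_width: 0.0002
```

```bash
python3 - <<'E'
from h import *
st()
E
```

```text
t 16.65 case x,y mm -86.9 1.9 z 48.2 x ang 75.44 tilt [-0.023 -0.005 -1.   ] Fx,Fy -7.5 0.5 Fz 1.9
```

Call:
step_arm:
  steps:
    - {"claw": 255,"linear": [0.001,0,0],"spin": 0}

```text
time_s: 16.75
position: [0.5359, -0.0287, 0.0482]
tcp_rot: [0.791, 0.612, -0.011, -0.005]
contact_force: [-3.3, -11.0, 1.0]
grip_width: 0.0001
```

```bash
python3 - <<'E'
from h import *
st()
E
```

```text
t 16.75 case x,y mm -86.4 1.8 z 48.2 x ang 75.46 tilt [-0.023 -0.006 -1.   ] Fx,Fy -11.5 0.4 Fz 1.0
```

Call:
step_arm:
  steps:
    - {"claw": 255,"linear": [0.001,0,0],"spin": 0}

```text
time_s: 16.85
position: [0.5359, -0.0285, 0.0482]
tcp_rot: [0.791, 0.612, -0.011, -0.004]
contact_force: [-2.9, -12.8, 2.2]
grip_width: -0.0004
```

```bash
python3 - <<'E'
from h import *
st()
E
```

```text
t 16.85 case x,y mm -86.2 1.9 z 48.2 x ang 75.48 tilt [-0.023 -0.007 -1.   ] Fx,Fy -13.1 -0.4 Fz 2.2
```

Call:
step_arm:
  steps:
    - {"claw": 255,"linear": [0.001,0,0],"spin": 0}

```text
time_s: 16.95
position: [0.5359, -0.0284, 0.0482]
tcp_rot: [0.791, 0.612, -0.012, -0.004]
contact_force: [-2.6, -13.1, 2.6]
grip_width: 0.0001
```

```bash
python3 - <<'E'
from h import *
st()
E
```

```text
t 16.95 case x,y mm -86.1 1.9 z 48.2 x ang 75.5 tilt [-0.024 -0.008 -1.   ] Fx,Fy -13.4 -0.8 Fz 2.6
```

This is the stop: the force rises steadily and the edge is at about x 93–94, past the ridge. I lean so that the wrist reads about 15 N, which is about 13 N at the stop after groove drag.

Call:
step_arm:
  steps:
    - {"claw": 255,"linear": [0.0011,0,0],"spin": 0}
    - {"claw": 255,"linear": [0.0011,0,0],"spin": 0}

```text
time_s: 17.15
position: [0.536, -0.0282, 0.0482]
tcp_rot: [0.791, 0.612, -0.013, -0.003]
contact_force: [-3.0, -14.2, 1.8]
grip_width: -0.0004
```

```bash
python3 - <<'E'
from h import *
st()
E
```

```text
t 17.15 case x,y mm -85.9 1.9 z 48.2 x ang 75.53 tilt [-0.025 -0.011 -1.   ] Fx,Fy -14.5 -0.7 Fz 1.8
```

Call:
step_arm:
  steps:
    - {"claw": 255,"linear": [0.0011,0,0],"spin": 0}
    - {"claw": 255,"linear": [0.0011,0,0],"spin": 0}

```text
time_s: 17.35
position: [0.5359, -0.0282, 0.0483]
tcp_rot: [0.79, 0.612, -0.015, -0.002]
contact_force: [-3.8, -13.9, 1.7]
grip_width: -0.0002
```

```bash
python3 - <<'E'
from h import *
st()
E
```

```text
t 17.35 case x,y mm -85.9 1.9 z 48.3 x ang 75.56 tilt [-0.026 -0.014 -1.   ] Fx,Fy -14.4 0.2 Fz 1.7
```

Call:
step_arm:
  steps:
    - {"claw": 255,"linear": [0.0011,0,0],"spin": 0}
    - {"claw": 255,"linear": [0.0011,0,0],"spin": 0}
    - {"claw": 255,"linear": [0.0011,0,0],"spin": 0}

```text
time_s: 17.65
position: [0.5359, -0.0283, 0.0483]
tcp_rot: [0.79, 0.613, -0.017, -0.001]
contact_force: [-3.5, -14.6, 1.2]
grip_width: -0.0002
```

```bash
python3 - <<'E'
from h import *
st()
E
```

```text
t 17.65 case x,y mm -86.0 1.9 z 48.3 x ang 75.61 tilt [-0.028 -0.019 -0.999] Fx,Fy -15.0 -0.3 Fz 1.2
```

Call:
step_arm:
  steps:
    - {"claw": 255,"linear": [0.0011,0,0],"spin": 0}
    - {"claw": 255,"linear": [0.0011,0,0],"spin": 0}
    - {"claw": 255,"linear": [0.0011,0,0],"spin": 0}

```text
time_s: 17.95
position: [0.5359, -0.0283, 0.0484]
tcp_rot: [0.79, 0.613, -0.019, 0.0]
contact_force: [-3.4, -14.3, 1.5]
grip_width: -0.0001
```

```bash
python3 - <<'E'
from h import *
st()
E
```

```text
t 17.95 case x,y mm -86.0 1.9 z 48.4 x ang 75.65 tilt [-0.03  -0.023 -0.999] Fx,Fy -14.7 -0.3 Fz 1.5
```

Leaned at 14.4–15 N on the wrist for about 0.8 s. Now I let go: back off, then up.

Call:
step_arm:
  steps:
    - {"claw": 255,"linear": [-0.003,0,0],"spin": 0}
    - {"claw": 255,"linear": [-0.006,0,0],"spin": 0}
    - {"claw": 255,"linear": [-0.008,0,-0.005],"spin": 0}
    - {"claw": 255,"linear": [-0.01,0,-0.02],"spin": 0}
    - {"claw": 255,"linear": [-0.01,0,-0.035],"spin": 0}
    - {"claw": 255,"linear": [-0.01,0,-0.035],"spin": 0}
    - {"claw": 255,"linear": [-0.02,0,-0.03],"spin": 0}
    - {"claw": 255,"linear": [0,0,0],"spin": 0}

```text
time_s: 18.75
position: [0.5213, -0.0946, 0.1808]
tcp_rot: [0.79, 0.613, -0.019, -0.001]
contact_force: [0.2, 0.8, -0.8]
grip_width: 0.0
```

```bash
python3 - <<'E'
from h import *
st()
for n in ['wrist','scene','top']:
    c=shot(n,n+'12.png'); X,ray=grid(c); col=c['color'].astype(int)
    red=(col[...,0]>1.8*col[...,1]+20)&reg(X,.542,-.01,.06,.06,.05,.07)
    if red.sum()>5:
        r=rect(X[red]); print('tab',n,r,(r[0]/1e3-O)@EX,(r[0]/1e3-O)@EY)
E
```

```text
t 18.75 case x,y mm -153.9 -0.6 z 180.8 x ang 75.65 tilt [-0.032 -0.023 -0.999] Fx,Fy 0.9 0.0 Fz -0.8
tab wrist (array([540.5, -13.2]), array([11.3, 48.7], dtype=float32), -14.4, 0.0637, 921) -0.0702507393298214 0.0012504493646227756
tab scene (array([542.8, -14.3]), array([11.5, 51.6], dtype=float32), -13.1, 0.0613, 119) -0.07073982772491212 -0.001251708212706729
```

View pics/wrist12.png

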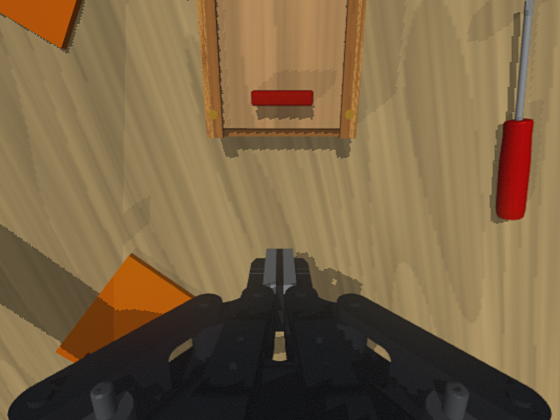

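View pics/scene12.png

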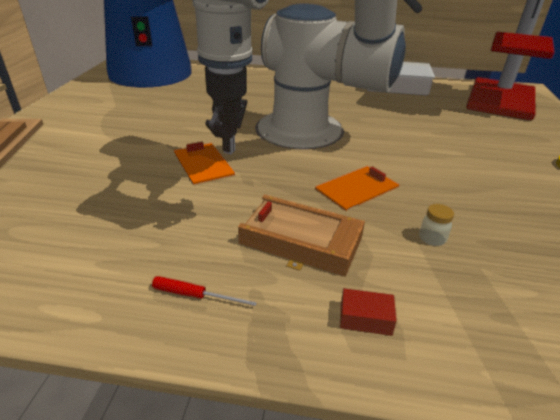

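The pictures show the lid shut, with the tab at wrist px (282,97) and case x about -70 mm. The jar, screwdriver, carton and orange lids have not moved, and the arm is clear. Handing in.

```bash
python3 - <<'E'
from h import *
print(env.job_done())
E
```

```text
the job is handed in; nothing more can be done
None
```

The stone is back flat in its well and the lid is shut against the rubber stop. I handed the job in at about 19 s of the 72 s allowed.

- **Stone:** I set it in the well and released it. Its top then measured z 28.3 mm, where 28 mm is expected for lying flat. The wrist picture showed it square between the dividers.
- **Lid:** I pushed it by the red tab with closed fingers. The ridge gave at about 11 N, and the groove drag was about 2–3 N. The stop was met with the lid's leading edge at about case x 93 mm, after the ridge had clicked.
- **Lean on the stop:** the wrist read 14.4–15 N for about 0.8 s, the highest reading at the stop being 15.0 N. That is about 12–13 N on the stop once the drag is taken off. This is an estimate, because only the wrist force is measured.
- **After letting go:** the tab is at about case x −70 mm, within the −53 to −77 mm given for shut. That is up to about 3 mm behind where it stood under load. The rubber springing back explains about 2 mm, and the rest is within the camera's accuracy.
- **Other things:** the jar, the screwdriver, the carton and both orange look-alikes stand as before in the last picture. The arm is well clear of everything.

The tool tilted by up to about 2° over the run. It did not affect the placing or the push.

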